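# Shim the marking nest up with a wedge and hold it

## Task

Pick up the levelling wedge, set it flat on the machine bed between the two guide rails of the marking fixture, thin end towards the tilting plate, and push it along the channel under the plate's front edge until the edge just lifts, about 3 mm clear of its rest pads. Finish while still gripping the wedge, flat on the bed, with the plate carried by the wedge alone (the gripper not touching the plate); do not let go. Leave the other things on the bed where they are.

Things in the scene. Friction and masses are not known exactly. Their poses are not given: they have to be found in the camera images.
- wedge: Levelling wedge, dark metal, 0.2 kg, flat on the bed. Upright heel block 28 (x) x 30 (y) x 56 mm tall: grip it across y. Origin: centre of the heel's underside; z up, +x to the thin end. Ramp 30 mm wide: from x = +14 mm, top 20 mm high, straight down to a 4 mm high tip at x = +94 mm (1 mm height per 5 mm length).
- wedge_tip (a point): Middle of the lower edge of the wedge's thin end (x = +94 mm in the wedge's frame, height 0 when it lies on the bed).
- fixture: Dark fixture bolted to the bed. Origin: on the bed (z = 0) below the middle of the plate's front edge; +x is the push direction, under the plate; z up. Two guide rails 10 mm wide, 12 mm high, from x = -90 to -12 mm, inner faces at y = +-20 mm (channel open above and in front). Other bars 8 mm high. Rest pads 10 mm high at |y| 46 to 68 mm; between them the space under the plate is free.
- plate: Tilting steel plate 124 (x) x 120 x 8 mm, 0.7 kg with the olive housing on it (top 40 mm above the bed). Freely hinged about y; origin on the hinge, at x = +130, z = 14 mm in the fixture's frame. At rest level, underside 10 mm above the bed, on the rest pads. Its front edge can rise (3 mm = 0.023 rad) and falls back by its weight (about 4 N at the edge).
- plate_edge (a point): Middle of the lower front edge of the tilting plate; 10 mm above the bed at rest, about 13 mm when lifted as asked. The wedge's ramp meets it when the tip is 30 mm beyond it.
- parallel: Bystander: plain flat rectangular dark steel bar (no ramp, no heel), 108 x 30 x 20 mm, lying on the bed. Origin: centre of its underside.
- housing: Bystander: loose olive housing 46 x 82 (100 over its stub ends) x 24 mm on the bed. Origin: centre of its underside.
- pot: Bystander: small white screw-top pot with a black cap, 48 mm across, 55 mm tall. Origin: centre of its underside.

How it is judged:
On the way, in this order (a step that is already met when the one before it is completed fails the run):
1. the wedge lies flat in the channel between the rails, thin end first, before the plate is lifted (y of wedge_tip in the frame of fixture between -0.01 and 0.01 m and x of wedge_tip in the frame of fixture between -0.085 and 0.029 m and x of wedge in the frame of fixture below -0.06 m and height (world z) of wedge below 0.005 m and angle between wedge's own z axis and vertical below 0.08 rad and angle between the x axis of wedge and the x axis of fixture, either way round below 0.25 rad and height (world z) of plate_edge below 0.0108 m), for 0.2 s.
2. the wedge lifts the plate's front edge off its rest pads (height (world z) of plate_edge above 0.0115 m and contact force between wedge and plate above 0.8 N), for 0.2 s.
At the end, for the whole second after the job is handed in: Plate edge 1.5 to 6 mm above rest, carried by the wedge (over 0.8 N), robot not touching it; wedge still, flat on the bed (4 mm, 0.06 rad), tip within 10 mm of the channel centre line, heading within 0.2 rad, held by the fingers (over 1.5 N); bystanders within 20 mm of their start (all of step 2 and y of wedge_tip in the frame of fixture between -0.01 and 0.01 m and height (world z) of plate_edge below 0.016 m and contact force between the fingers and wedge above 1.5 N and contact force between each of the arm, the fingers and plate below 0.2 N and height (world z) of wedge below 0.004 m and angle between wedge's own z axis and vertical below 0.06 rad and angle between the x axis of wedge and the x axis of fixture, either way round below 0.2 rad and x of wedge_tip in the frame of fixture above 0.025 m and linear speed of wedge below 0.01 m/s and angular speed of plate below 0.05 rad/s and distance of each of parallel, housing, pot from where it was at the start of the episode below 0.02 m); the arm keeps its last pose, push and grip.
It fails at once if a bystander (flat bar, loose housing or pot) is pushed away more than 20 mm or knocked over (distance of any of parallel, housing, pot from where it was at the start of the episode above 0.02 m or angle between any of parallel, housing, pot's own z axis and vertical above 0.5 rad).
It also fails if it takes over 45 s, if anything falls off the work surface, if the arm or the gripper's body presses on something with over 40 N, if the wrist force passes 120 N, or if a joint passes its speed limit or range.

## Robot

A 7-joint arm with a two-finger parallel gripper is mounted at the origin on the work surface. World frame = base frame: x ahead of the robot, y to its left, z up, the work surface at z = 0. Lengths are in m, angles in rad, forces in N, time in s.
With the tool pointing down it reaches from about 0.425 to 1.025 m from the base axis. Payload 3.6 kg.
Tool frame: the origin (TCP) lies on the centre line of the jaws, within the pads' length; the fingertips stand 22 mm ahead of it and the grasp point (between the pads) lies 3 mm ahead of it; z points along the fingers, y is the line along which they close (so a half turn about z gives the same grasp; the last joint's range is limited). The gripper opens to 85 mm and grips with 20 to 120 N. Pads are 22 mm wide; open, the fingers measure 114 mm over their backs; the gripper's body (76 mm by 85 mm) begins 54 mm behind the grasp point. The pads swing forward as they close: fully open they stand 13 mm farther back than shut.
Start: joints at [1.105, 0.591, 0.048, 1.609, -0.033, 0.943, -0.034], TCP at [0.264, -0.675, 0.253] pointing down, gripper open.
Joint ranges: [-2.69, 2.69], [-0.47, 2.24], [-1.27, 1.36], [0.19, 2.51], [-1.53, 4.68], [0.08, 2.07], [-3.09, 3.09]. Speed limits (rad/s): [2.57, 2.57, 3.14, 3.14, 3.14, 3.14, 3.14].

## Interface

Orientations are given as [roll, pitch, yaw] about the fixed x, y, z axes, in that order (R = Rz(yaw) Ry(pitch) Rx(roll)).
In Python, from rig import bot gives the robot as it stands.
- The arm moves only by the shell command python3 -m handwheel 'ROWS' [FORCE]. ROWS is JSON, a list that holds one entry, the list of rows, each a list of 5 numbers: the shift along the tool's x, y, z in m, then the turn about the tool's z in rad, then the opening, from 0 (shut) to 1 (fully open). In form: [[[tx, ty, tz, roll, gripper], ...]]. A call has exactly 5 rows; each row shifts and turns the commanded pose from where the row before left it, along the tool's axes as they then stand; what a row does not reach is not made up. A row lasts 1/10 s, in which the tool goes at most 50 mm and 8.59 degrees, less where a joint would pass 70% of its speed; a pose out of reach is approached as far as the arm can. A call with a gripper value outside its range is refused whole. The fingers move at their own pace and stop on an object; FORCE is the grip in N (left out, the last holds). Time passes only in rows, so rows that do not move let the fingers close, or fill a call up. It gives the time, the measured TCP pose, the force, the opening and the grip force at its end, in the units of the state.
- bot.read_state(): the state, without advancing time (a new reading comes with each control period).
- bot.camera(name): name is "scene" or "side" or "wrist"; returns a dict with "img" (400x640x3 uint8, blue, green, red), "mtx" (3x3 intrinsics, pixels), "k1" (the pictures are not rectified: a ray, as slopes to the right and down, at radius r is drawn at 1 + k1 r^2 times it, then the intrinsics apply), "world_from_camera" (4x4, takes a point from camera to world coordinates). Camera axes: x right, y down, z forward; pixel columns grow to the right and rows downward; lengths in m; the calibration is good to about 2 mm. A picture is of the moment at which its call begins. There is no depth.
- bot.close_job(): hands the job in; it is judged then, once.
The state is a dict: "t": time; "qpos": joint angles; "qd": joint speeds; "effort": joint torques, N m; "ee_pos": TCP position; "ee_rot": TCP orientation; "ft_force": force on the tool from outside, world axes, zero at the start; "wrist_torque": the same for the moment, N m; "opening": finger opening in m; "finger_force": force on a finger pad.
Only numpy, scipy, OpenCV 4.12 (cv2) and the standard library are available. Lean on these libraries where they do the work, as an engineer would, in place of code of your own. Each camera call takes 0.05 s, during which the arm holds its last target. There are 200 camera calls.

## Working session

There is one attempt and no reset: what is moved stays moved. The work goes in short steps, Python scripts to look and compute and a shell command to move; the robot and the scene stay as the last step left them, time stands still between calls to the robot, and variables do not carry over. Pictures are saved under pics/ and viewed, at most 10 in all, crops included, and the job is handed in when it is done.

```bash
mkdir -p pics; python3 - <<'E'
from rig import bot
import cv2,numpy as np,pickle
d={n:bot.camera(n) for n in("scene","side","wrist")}
pickle.dump(d,open('d0.pkl','wb'))
for n in d:
    cv2.imwrite(f'pics/{n}0.png',d[n]["img"]); print(n,d[n]["mtx"].tolist(),d[n]["k1"],np.round(d[n]["world_from_camera"],3).tolist())
print(bot.read_state())
E
```

```text
scene [[472.8230671375191, 0.0, 320.94840924123065], [0.0, 472.8230671375191, 195.5503846871943], [0.0, 0.0, 1.0]] -0.0009152987655581129 [[0.783, 0.514, -0.35, 1.065], [0.622, -0.636, 0.457, -0.603], [0.012, -0.576, -0.818, 1.159], [0.0, 0.0, 0.0, 1.0]]
side [[381.5767065223968, 0.0, 320.97486854524027], [0.0, 381.5767065223968, 194.98634181341654], [0.0, 0.0, 1.0]] -0.0909147289875589 [[-0.932, -0.249, 0.262, 0.33], [-0.361, 0.673, -0.646, 0.717], [-0.016, -0.697, -0.717, 0.823], [0.0, 0.0, 0.0, 1.0]]
wrist [[296.3729122800656, 0.0, 315.77475751122324], [0.0, 296.3729122800656, 199.15606513523264], [0.0, 0.0, 1.0]] -0.009763565461911053 [[0.364, -0.896, -0.254, 0.328], [-0.931, -0.35, -0.098, -0.65], [-0.001, 0.272, -0.962, 0.375], [0.0, 0.0, 0.0, 1.0]]
{'t': 0.15, 'qpos': array([ 1.10446567,  0.59194446,  0.04835242,  1.60954016, -0.03328715,
        0.94272317, -0.03371703]), 'qd': array([-0.00030077, -0.00338737, -0.00081585, -0.00531993,  0.00047738,
        0.00053585,  0.00010303]), 'effort': array([ 2.56126426e-03, -5.49243522e+01,  1.54933356e+00, -1.98453569e+01,
        9.53135284e-03,  5.61878609e-03, -8.10124362e-06]), 'ee_pos': array([ 0.26384567, -0.67462354,  0.2523739 ]), 'ee_rot': array([-3.13978769e+00,  1.35640884e-04,  3.72865801e-01]), 'ft_force': array([-0.7157903 , -0.35732838, -0.17577822]), 'wrist_torque': array([ 0.02268255, -0.02792492,  0.00442405]), 'finger_force': 0.0, 'opening': 0.08540893012074441}
```

View pics/scene0.png

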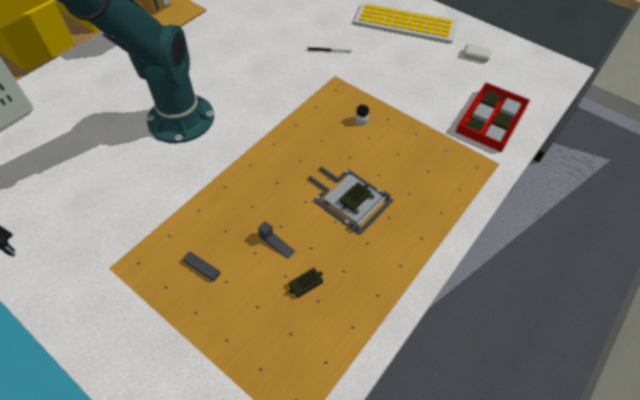

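View pics/side0.png

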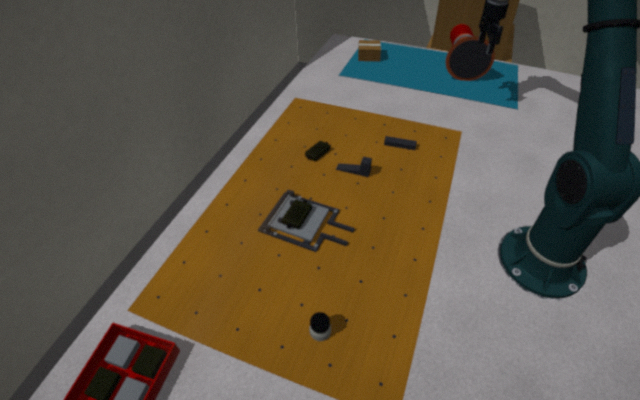

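The scene view shows the wedge heel at about (265,230) with its tip at (292,256). The fixture rails run from (310,180), with the plate around (355,198). The bar is at (200,266), the housing at (305,283) and the pot at (362,113). Next I'll convert these to positions.

```bash
cat > h.py <<'E'
import numpy as np,cv2
def cast(c,px,z):
    px=np.array(px,float).reshape(-1,1,2)
    u=cv2.undistortPoints(px,c["mtx"],np.array([c["k1"],0,0,0,0.])).reshape(-1,2)
    T=np.array(c["world_from_camera"]); r=np.c_[u,np.ones(len(u))]@T[:3,:3].T
    s=(z-T[2,3])/r[:,2]; return T[:3,3]+s[:,None]*r
def proj(c,P):
    T=np.linalg.inv(c["world_from_camera"]); 
    return cv2.projectPoints(np.array(P,float).reshape(-1,3),cv2.Rodrigues(T[:3,:3])[0],T[:3,3],c["mtx"],np.array([c["k1"],0,0,0,0.]))[0].reshape(-1,2)
E
python3 - <<'E'
import pickle,cv2,numpy as np
from h import *
d=pickle.load(open('d0.pkl','rb'))
for n in("scene","side"):
    c=d[n];im=c["img"];hsv=cv2.cvtColor(im,cv2.COLOR_BGR2HSV)
    m=((hsv[...,2]<(95 if n=="scene" else 80))).astype(np.uint8)
    k,l,s,ce=cv2.connectedComponentsWithStats(m)
    for i in range(1,k):
        p=cast(c,ce[i],0.01)[0]
        if 60<s[i,4]<4000 and 0.2<p[0]<1.1 and abs(p[1])<.8:
            ct=cv2.findContours((l==i).astype(np.uint8),0,1)[0][0]
            b=cv2.boxPoints(cv2.minAreaRect(ct)); print(n,s[i].tolist(),ce[i].round(),p.round(3),cast(c,b,0).round(3)[:,:2].tolist())
c=d["scene"]
cv2.imwrite('pics/crop.png',np.hstack([cv2.resize(c["img"][150:280,235:405],None,fx=2.35,fy=2.35,interpolation=2), cv2.resize(d["side"]["img"][140:270,250:420],None,fx=2.35,fy=2.35,interpolation=2)]))
E
```

```text
scene [481, 87, 25, 21, 277] [491.  97.] [0.776 0.745 0.01 ] [[0.754, 0.708], [0.733, 0.8], [0.805, 0.808], [0.824, 0.716]]
scene [357, 105, 12, 13, 125] [362. 111.] [0.462 0.406 0.01 ] [[0.427, 0.425], [0.456, 0.45], [0.49, 0.402], [0.461, 0.379]]
scene [492, 109, 22, 22, 288] [503. 119.] [0.855 0.673 0.01 ] [[0.831, 0.642], [0.817, 0.73], [0.875, 0.729], [0.886, 0.643]]
scene [466, 115, 20, 16, 207] [476. 123.] [0.79  0.601 0.01 ] [[0.766, 0.576], [0.751, 0.64], [0.806, 0.647], [0.82, 0.583]]
scene [320, 167, 57, 47, 828] [352. 193.] [0.638 0.107 0.01 ] [[0.516, 0.04], [0.49, 0.182], [0.69, 0.17], [0.705, 0.036]]
scene [309, 177, 83, 57, 667] [347. 208.] [0.661 0.053 0.01 ] [[0.578, -0.064], [0.495, 0.079], [0.732, 0.187], [0.797, 0.041]]
scene [258, 222, 36, 36, 519] [273. 240.] [ 0.564 -0.162  0.01 ] [[0.499, -0.175], [0.499, -0.126], [0.627, -0.146], [0.626, -0.193]]
scene [183, 252, 37, 29, 474] [201. 266.] [ 0.466 -0.344  0.01 ] [[0.408, -0.364], [0.399, -0.33], [0.513, -0.32], [0.521, -0.354]]
scene [288, 268, 35, 30, 591] [305. 283.] [ 0.714 -0.206  0.01 ] [[0.671, -0.242], 
[... 369 characters left out ...]
0.01 ] [[0.628, -0.147], [0.646, -0.24], [0.5, -0.242], [0.489, -0.151]]
side [258, 190, 98, 62, 2079] [303. 221.] [0.637 0.097 0.01 ] [[0.747, 0.165], [0.779, -0.02], [0.496, 0.021], [0.494, 0.188]]
side [310, 312, 38, 29, 695] [327. 324.] [0.468 0.359 0.01 ] [[0.522, 0.357], [0.469, 0.289], [0.418, 0.338], [0.47, 0.401]]
side [66, 325, 105, 75, 3290] [117. 367.] [0.854 0.62  0.01 ] [[0.921, 0.722], [0.943, 0.512], [0.769, 0.53], [0.768, 0.724]]
side [146, 344, 35, 56, 625] [164. 375.] [0.746 0.591 0.01 ] [[0.759, 0.648], [0.772, 0.522], [0.729, 0.525], [0.72, 0.648]]
side [134, 378, 17, 22, 141] [143. 387.] [0.772 0.631 0.01 ] [[0.809, 0.623], [0.776, 0.608], [0.75, 0.644], [0.781, 0.658]]
```

View pics/crop.png

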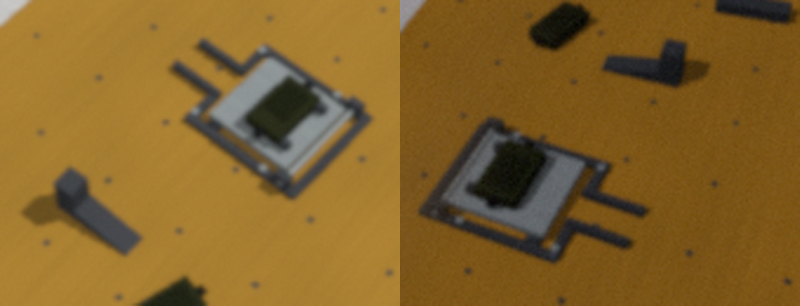

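```bash
python3 - <<'E'
import pickle
from h import *
d=pickle.load(open('d0.pkl','rb'))
S=lambda P:np.array(P)/2.35+[235,150]
D=lambda P:(np.array(P)-[399.5,0])/2.35+[250,140]
for n,f,P in(("scene",S,dict(railtips=(12,[(203,43),(176,67)]),railends=(12,[(240,70),(212,97)]),plate=(18,[(268,55),(208,112),(288,172),(352,105)]),tip=(4,[(140,239),(124,254)]),heeltop=(56,[(72,168),(57,178),(70,192),(87,183)]))),
 ("side",D,dict(railtips=(12,[(648,212),(631,243)]),railends=(12,[(592,193),(572,222)]),plate=(18,[(590,168),(553,236),(438,210),(490,138)]),tip=(4,[(606,58),(603,70)]),heeltop=(56,[(666,42),(686,43),(684,52),(663,51)])))):
    for k,(z,p) in P.items(): print(n,k,cast(d[n],f(p),z/1000)[:,:2].round(3).tolist())
E
```

```text
scene railtips [[0.51, 0.121], [0.508, 0.068]]
scene railends [[0.575, 0.116], [0.574, 0.059]]
scene plate [[0.591, 0.154], [0.587, 0.034], [0.716, 0.026], [0.721, 0.157]]
scene tip [[0.631, -0.15], [0.629, -0.177]]
scene heeltop [[0.528, -0.149], [0.524, -0.17], [0.548, -0.175], [0.556, -0.153]]
side railtips [[0.49, 0.078], [0.494, 0.127]]
side railends [[0.56, 0.074], [0.567, 0.122]]
side plate [[0.574, 0.042], [0.578, 0.153], [0.717, 0.165], [0.708, 0.039]]
side tip [[0.628, -0.168], [0.623, -0.143]]
side heeltop [[0.545, -0.169], [0.52, -0.176], [0.518, -0.158], [0.544, -0.15]]
```

The estimates from both views agree:
- **Wedge:** heel at about (0.537, -0.163), yaw about 0.
- **Plate edge:** about (0.583, 0.095), yaw about 0.

Moving above the wedge now.

```bash
python3 -m handwheel '[[[0,0,0,0.12,1],[0,0,0,0.12,1],[0,0,0,0.13,1],[0.02,-0.04,0,0,1],[0.02,-0.04,0,0,1]]]' 60
python3 -m handwheel '[[[0.02,-0.04,0,0,1],[0.02,-0.04,0,0,1],[0.02,-0.04,0,0,1],[0.02,-0.04,0,0,1],[0.02,-0.04,0,0,1]]]'
python3 -m handwheel '[[[0.02,-0.04,0,0,1],[0.02,-0.04,0,0,1],[0.02,-0.04,0,0,1],[0.02,-0.04,0.02,0,1],[0.02,-0.04,0.02,0,1]]]'
```

```text
t: 0.65
ee_pos: [0.3029, -0.5951, 0.2527]
ee_rot: [3.141, 0.001, -0.001]
ft_force: [0.7, -0.1, -0.6]
opening: 0.0857
finger_force: 0.0
t: 1.15
ee_pos: [0.4037, -0.393, 0.2532]
ee_rot: [-3.141, 0.0, 0.003]
ft_force: [0.4, 0.4, 0.4]
opening: 0.0852
finger_force: 0.0
t: 1.65
ee_pos: [0.5039, -0.1931, 0.2135]
ee_rot: [3.141, -0.002, 0.003]
ft_force: [0.9, -0.2, -0.4]
opening: 0.0858
finger_force: 0.0
```

```bash
python3 -m handwheel '[[[0.02,-0.02,0.01,0,1],[0.01,-0.01,0.01,0,1],[0,0,0.01,0,1],[0,0,0,0,1],[0,0,0,0,1]]]'
cat > look.py <<'E'
from rig import bot
import cv2,sys,pickle
from h import *
n,f=sys.argv[1:3]
c=bot.camera(n);pickle.dump(c,open(f+'.pkl','wb'))
cv2.imwrite(f'pics/{f}.png',c["img"]);s=bot.read_state();print(s["ee_pos"],s["ee_rot"])
hsv=cv2.cvtColor(c["img"],cv2.COLOR_BGR2HSV)
m=(hsv[...,1]<110).astype(np.uint8)
for ct in cv2.findContours(m,0,1)[0]:
    if cv2.contourArea(ct)>400: print(cv2.contourArea(ct),cv2.boundingRect(ct),cv2.approxPolyDP(ct,4,True).reshape(-1,2).tolist()[:16])
E
python3 look.py wrist w1
```

```text
t: 2.15
ee_pos: [0.5311, -0.1668, 0.1832]
ee_rot: [3.141, 0.001, -0.001]
ft_force: [1.0, 0.2, -0.1]
opening: 0.0853
finger_force: 0.0
[ 0.53143449 -0.16678952  0.18352027] [ 3.14054991e+00  5.89723226e-04 -9.73617537e-04]
61655.5 (0, 150, 640, 250) [[639, 150], [584, 335], [542, 301], [520, 298], [513, 308], [489, 302], [484, 293], [491, 291], [499, 201], [488, 195], [464, 197], [457, 278], [422, 246], [408, 247], [417, 259], [410, 261]]
1593.0 (0, 139, 50, 77) [[0, 139], [0, 151], [19, 154], [32, 214], [48, 213], [36, 142]]
3929.0 (292, 83, 35, 126) [[323, 83], [293, 84], [293, 208], [326, 208]]
881.5 (329, 0, 83, 24) [[329, 1], [388, 23], [400, 2], [411, 0]]
17124.5 (0, 0, 136, 219) [[0, 0], [0, 128], [117, 131], [117, 144], [67, 143], [79, 214], [88, 218], [95, 209], [87, 156], [135, 156], [118, 0], [101, 0], [113, 111], [103, 107], [89, 0]]
```

View pics/w1.png

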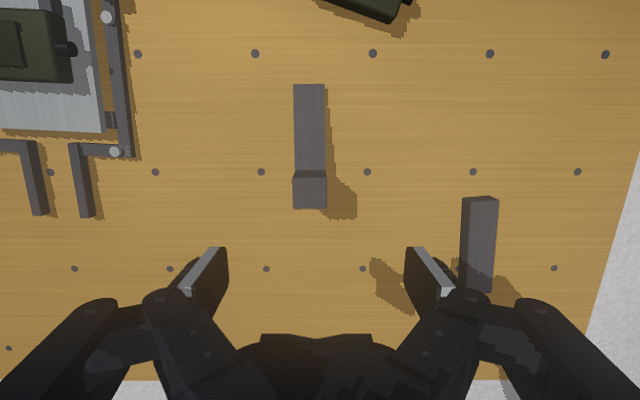

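The wedge's tip edge is at (293–323, 84), and the heel's top back edge is at (293–326, 208). The fixture's rail ends are at (40,214) and (88,217), and the plate's front edge is near row 133.

```bash
python3 - <<'E'
import pickle
from h import *
c=pickle.load(open('w1.pkl','rb'))
for n,z,p in(("tip",4,[(293,84),(323,84)]),("heelback",56,[(293,208),(326,208)]),("heelfront",56,[(293,178),(327,178)]),("railtips",12,[(33,214),(48,213),(79,216),(95,213)]),("rail roots",12,[(19,154),(36,150),(68,145),(86,156)]),("plate front top",18,[(102,132),(0,128)]),("plate side",18,[(89,0),(103,130)]),("bar",20,[(464,197),(497,200)])):
    print(n,cast(c,p,z/1000)[:,:2].round(4).tolist())
E
```

```text
tip [[0.6286, -0.1456], [0.6286, -0.1742]]
heelback [[0.5211, -0.147], [0.5211, -0.1761]]
heelfront [[0.5481, -0.1476], [0.5481, -0.1767]]
railtips [[0.501, 0.1305], [0.5021, 0.1142], [0.4987, 0.082], [0.502, 0.0643]]
rail roots [[0.564, 0.1281], [0.5678, 0.1099], [0.5726, 0.0767], [0.5617, 0.061]]
plate front top [[0.5852, 0.0362], [0.5895, 0.1338]]
plate side [[0.6954, 0.0261], [0.5871, 0.0349]]
bar [[0.521, -0.3157], [0.5178, -0.3496]]
```

```bash
python3 -m handwheel '[[[0.004,-0.005,0.03,0,1],[0,0,0.04,0,1],[0,0,0.035,0,1],[0,0,0.025,0,1],[0,0,0.01,0,1]]]'
python3 -m handwheel '[[[0,0,0,0,0.2],[0,0,0,0,0.2],[0,0,0,0,0],[0,0,0,0,0],[0,0,0,0,0]]]' 60
python3 -m handwheel '[[[0,0,0,0,0],[0,0,0,0,0],[0,0,0,0,0],[0,0,0,0,0],[0,0,0,0,0]]]' 60
```

```text
t: 2.7
ee_pos: [0.535, -0.1607, 0.0417]
ee_rot: [3.142, 0.003, 0.001]
ft_force: [-0.4, 0.2, 0.2]
opening: 0.0855
finger_force: 0.0
t: 3.2
ee_pos: [0.5376, -0.1599, 0.0449]
ee_rot: [3.141, -0.003, 0.003]
ft_force: [-1.0, -0.4, 7.6]
opening: 0.029
finger_force: 60.3
t: 3.7
ee_pos: [0.5376, -0.1599, 0.0449]
ee_rot: [3.141, -0.003, 0.003]
ft_force: [0.5, -0.1, 7.5]
opening: 0.0291
finger_force: 60.3
```

```bash
python3 -m handwheel '[[[0,0,-0.015,0,0],[0,0,-0.02,0,0],[0,0,-0.025,0,0],[-0.005,-0.02,0,0,0],[-0.01,-0.035,0,0,0]]]'
python3 -m handwheel '[[[-0.015,-0.045,0,0,0],[-0.015,-0.045,0,0,0],[-0.015,-0.045,0,0,0],[-0.005,-0.04,0,0,0],[0,-0.022,0,0.06,0]]]'
python3 -m handwheel '[[[0,0,0,0,0],[0,0,0,0,0],[0,0,0,0,0],[0,0,0,0,0],[0,0,0,0,0]]]'
python3 look.py wrist w2; python3 look.py scene s2 | head -1
```

```text
t: 4.2
ee_pos: [0.5231, -0.107, 0.1054]
ee_rot: [3.139, -0.005, -0.003]
ft_force: [-0.2, 1.7, -1.4]
opening: 0.0293
finger_force: 59.5
t: 4.7
ee_pos: [0.469, 0.0966, 0.104]
ee_rot: [-3.14, 0.001, -0.053]
ft_force: [0.6, 0.5, -2.1]
opening: 0.0291
finger_force: 59.6
t: 5.2
ee_pos: [0.471, 0.091, 0.1034]
ee_rot: [3.141, 0.0, -0.059]
ft_force: [0.6, 0.4, -1.2]
opening: 0.0289
finger_force: 59.7
[0.47096981 0.09126522 0.10335292] [ 3.14127905e+00  9.04242284e-05 -5.91185635e-02]
82157.5 (4, 0, 636, 400) [[4, 399], [166, 399], [221, 344], [220, 362], [172, 399], [639, 399], [639, 385], [611, 387], [438, 279], [418, 278], [413, 287], [395, 283], [372, 248], [363, 246], [358, 235], [345, 235]]
[0.47094549 0.09147777 0.10329585] [ 3.14134217e+00  1.54130056e-04 -5.87503626e-02]
```

View pics/w2.png

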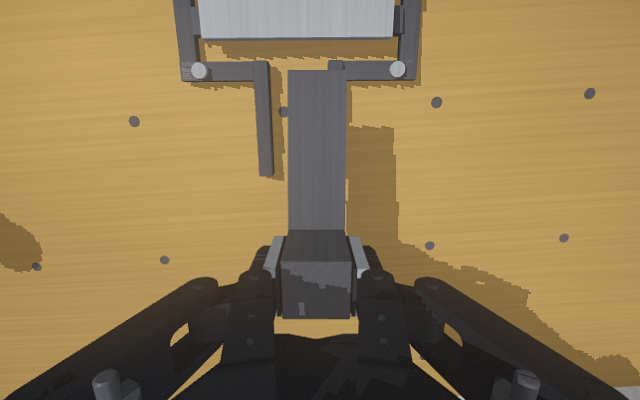

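The wedge is held straight, with its tip at (289–346, 70). The plate's front top edge runs (202,38)–(393,38). The left rail spans (255–270, 62) to (261–274, 176), so the wedge has to move left.

```bash
python3 - <<'E'
import pickle
from h import *
c=pickle.load(open('w2.pkl','rb'))
for n,z,p in(("plate front",18,[(202,39),(393,38)]),("left rail inner",12,[(270,64),(274,175)]),("left rail outer",12,[(254,80),(260,176)]),("screws",11,[(199,70),(397,69)]),("tip z62",62,[(289,70),(346,70)]),("right rail top corner",12,[(329,62),(344,62)])):
    print(n,cast(c,p,z/1000)[:,:2].round(4).tolist())
E
```

```text
plate front [[0.5907, 0.156], [0.584, 0.0351]]
left rail inner [[0.5744, 0.1152], [0.4995, 0.1198]]
left rail outer [[0.5652, 0.1269], [0.4994, 0.1302]]
screws [[0.5738, 0.1633], [0.5664, 0.0305]]
tip z62 [[0.5629, 0.0991], [0.5611, 0.07]]
right rail top corner [[0.5733, 0.0759], [0.5727, 0.066]]
```

```bash
python3 -m handwheel '[[[0,-0.012,0,0,0],[0,0,0.015,0,0],[0,0,0.02,0,0],[0,0,0.012,0,0],[0,0,0.005,0,0]]]'
python3 -m handwheel '[[[0,0,0.003,0,0],[0,0,0.002,0,0],[0,0,0.001,0,0],[0,0,0,0,0],[0,0,0,0,0]]]'
python3 look.py wrist w3|head -1; python3 - <<'E'
import pickle
from h import *
a=pickle.load(open('w3.pkl','rb'))["img"][0:300,130:480]
b=pickle.load(open('w3.pkl','rb'))["img"]
cv2.imwrite('pics/w3c.png',cv2.resize(a,None,fx=2,fy=2))
E
```

```text
t: 5.8
ee_pos: [0.4711, 0.1049, 0.0502]
ee_rot: [3.141, 0.002, -0.057]
ft_force: [1.2, -0.6, -2.2]
opening: 0.0294
finger_force: 59.7
t: 6.3
ee_pos: [0.4718, 0.1044, 0.0456]
ee_rot: [-3.141, -0.001, -0.057]
ft_force: [-0.6, 1.1, -1.5]
opening: 0.0292
finger_force: 59.7
[0.47177195 0.10438618 0.04561061] [-3.14138724e+00 -5.61967696e-04 -5.72616236e-02]
```

View pics/w3c.png

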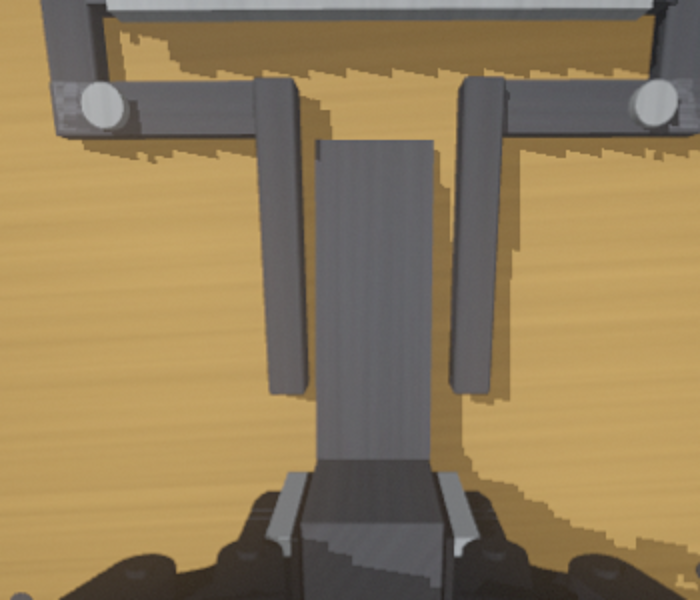

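The wedge lies between the rails, about 1 mm left of centre. Its tip spans 316–433, and the rails' inner edges are at 298 and 461. I'll settle it on the bed, then push.

```bash
python3 -m handwheel '[[[0,0.001,0.001,0,0],[0,0,0.0005,0,0],[0,0,0,0,0],[0,0,0,0,0],[0,0,0,0,0]]]'
python3 -m handwheel '[[[0.005,0,0,0,0],[0.01,0,0,0,0],[0.01,0,0,0,0],[0.01,0,0,0,0],[0.01,0,0,0,0]]]'
```

```text
t: 6.85
ee_pos: [0.4718, 0.1038, 0.0448]
ee_rot: [-3.141, -0.001, -0.057]
ft_force: [-1.2, 1.7, 9.0]
opening: 0.0296
finger_force: 61.2
t: 7.35
ee_pos: [0.502, 0.1004, 0.0446]
ee_rot: [3.139, 0.028, -0.055]
ft_force: [-20.3, 1.3, 29.2]
opening: 0.0293
finger_force: 64.5
```

Resistance came earlier than expected. I'll ease the down-force before looking.

```bash
python3 -m handwheel '[[[0,0,-0.001,0,0],[0,0,0,0,0],[0,0,0,0,0],[0,0,0,0,0],[0,0,0,0,0]]]'
python3 look.py wrist w4|head -1; python3 - <<'E'
import pickle
from h import *
c=pickle.load(open('w4.pkl','rb'));a=c["img"][0:300,130:480]
cv2.imwrite('pics/w4c.png',cv2.resize(a,None,fx=2,fy=2))
E
```

```text
t: 7.85
ee_pos: [0.5164, 0.1008, 0.0449]
ee_rot: [3.142, 0.0, -0.057]
ft_force: [-1.7, -0.3, 4.9]
opening: 0.029
finger_force: 60.9
[0.51637526 0.10074925 0.0448594 ] [ 3.14152233e+00  4.46892425e-04 -5.73167763e-02]
```

View pics/w4c.png

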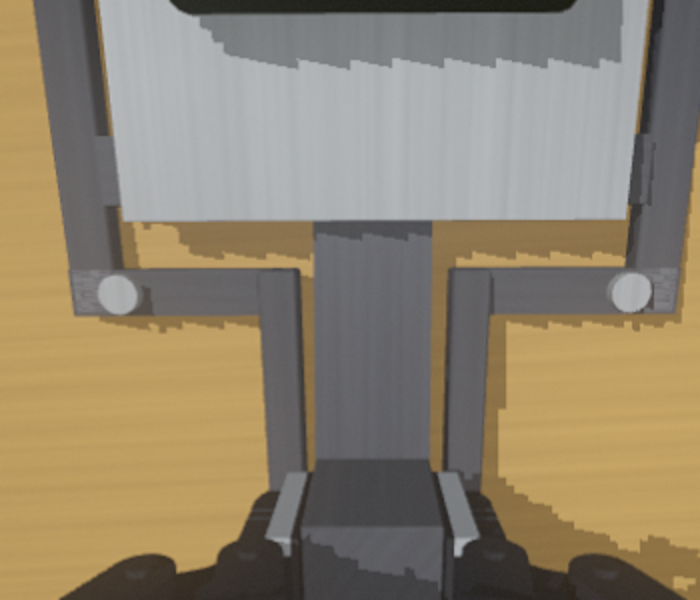

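It was only friction lag: easing the press let the wedge slide to its target. It's now centred, with the plate's front edge at row 219 of the crop and the tip underneath. Checking the remaining distance.

```bash
python3 - <<'E'
import pickle
from h import *
c=pickle.load(open('w4.pkl','rb'))
f=lambda p:np.array(p)/2+[130,0]
e=cast(c,f([(122,220),(627,219)]),.018); h=cast(c,f([(317,460),(430,460)]),.056)
print(e.round(4),h.round(4)); m=e.mean(0);k=h.mean(0);print(m,k)
u=np.array([np.cos(-.056),np.sin(-.056)]);n=np.array([-u[1],u[0]])
print("heel front x in fixture",(k-m)[:2]@u,"tip x",(k-m)[:2]@u+.08,"y",(k-m)[:2]@n)
E
python3 -m handwheel '[[[0.003,0,0,0,0],[0.003,0,0,0,0],[0.003,0,0,0,0],[0.002,0,0,0,0],[0,0,0,0,0]]]'
```

```text
[[0.5912 0.1567 0.018 ]
 [0.5843 0.0349 0.018 ]] [[0.5415 0.1102 0.056 ]
 [0.5401 0.0875 0.056 ]]
[0.58774933 0.0958108  0.018     ] [0.54079937 0.09886165 0.056     ]
heel front x in fixture -0.04704712812594678 tip x 0.03295287187405322 y 0.00041823493223204456
t: 8.4
ee_pos: [0.5198, 0.1004, 0.0446]
ee_rot: [3.14, 0.016, -0.056]
ft_force: [-11.5, 1.8, 15.4]
opening: 0.0291
finger_force: 62.4
```

```bash
python3 -m handwheel '[[[0,0,-0.0005,0,0],[0,0,0,0,0],[0,0,0,0,0],[0,0,0,0,0],[0,0,0,0,0]]]'
python3 - <<'E'
import pickle
from h import *
c=pickle.load(open('w4.pkl','rb'))
f=lambda p:np.array(p)/2+[130,0]
u=np.array([np.cos(-.056),np.sin(-.056)]);m=np.array([.5877,.0958])
for p,z in(([(317,460),(430,460)],.02),([(301,524),(444,524)],.056)):
    h=cast(c,f(p),z);k=h.mean(0)[:2];print(h.round(4).tolist(),"tip x",(k-m)@u+.08,"y",(k-m)@[-u[1],u[0]])
E
```

```text
t: 8.9
ee_pos: [0.5239, 0.1002, 0.0447]
ee_rot: [3.141, 0.008, -0.057]
ft_force: [-6.8, 1.2, 4.7]
opening: 0.0294
finger_force: 61.1
[[0.5273, 0.1146, 0.02], [0.5256, 0.0845, 0.02]] tip x 0.01864173618328275 y 0.0003173623816870234
[[0.5275, 0.1147, 0.056], [0.5257, 0.0851, 0.056]] tip x 0.0187664128314576 y 0.0006519751842323576
```

```bash
python3 -m handwheel '[[[0.003,0,-0.0003,0,0],[0.003,0,0,0,0],[0.003,0,0,0,0],[0.002,0,0,0,0],[0,0,0,0,0]]]'
python3 -m handwheel '[[[0,0,0,0,0],[0,0,0,0,0],[0,0,0,0,0],[0,0,0,0,0],[0,0,0,0,0]]]'
```

```text
t: 9.4
ee_pos: [0.5282, 0.0996, 0.0446]
ee_rot: [3.139, 0.021, -0.055]
ft_force: [-15.1, 2.4, 14.2]
opening: 0.0291
finger_force: 62.3
t: 9.9
ee_pos: [0.5282, 0.0996, 0.0446]
ee_rot: [3.139, 0.021, -0.055]
ft_force: [-15.0, 1.8, 12.9]
opening: 0.0293
finger_force: 62.3
```

```bash
python3 -m handwheel '[[[0,0,-0.0005,0,0],[0,0,0,0,0],[0,0,-0.0003,0,0],[0,0,0,0,0],[0,0,0,0,0]]]'
python3 -m handwheel '[[[0.002,0,0,0,0],[0.002,0,0,0,0],[0.002,0,0,0,0],[0.002,0,0,0,0],[0,0,0,0,0]]]'
```

```text
t: 10.4
ee_pos: [0.5383, 0.0993, 0.046]
ee_rot: [3.141, 0.001, -0.057]
ft_force: [-3.5, -0.5, -4.9]
opening: 0.0291
finger_force: 59.8
t: 10.9
ee_pos: [0.5473, 0.0991, 0.0465]
ee_rot: [-3.141, -0.002, -0.057]
ft_force: [-2.3, -0.4, -4.3]
opening: 0.029
finger_force: 59.8
```

```bash
python3 -m handwheel '[[[-0.002,0,0,0,0],[-0.002,0,0,0,0],[0,0,0.0005,0,0],[0,0,0.0005,0,0],[0,0,0,0,0]]]'
python3 -m handwheel '[[[0,0,0,0,0],[0,0,0,0,0],[0,0,0,0,0],[0,0,0,0,0],[0,0,0,0,0]]]'
python3 look.py wrist w5|head -1;python3 look.py side s5|head -1; python3 - <<'E'
import pickle
from h import *
c=pickle.load(open('w5.pkl','rb'));a=c["img"][0:300,130:480]
b=pickle.load(open('s5.pkl','rb'))["img"][170:270,250:360]
cv2.imwrite('pics/w5c.png',np.hstack([cv2.resize(a,(525,450)),cv2.resize(b,(275,450))]))
E
```

```text
t: 11.4
ee_pos: [0.5433, 0.0995, 0.0455]
ee_rot: [-3.141, -0.002, -0.057]
ft_force: [1.3, 1.0, -5.2]
opening: 0.0293
finger_force: 59.8
t: 11.9
ee_pos: [0.5424, 0.0994, 0.0454]
ee_rot: [-3.141, -0.0, -0.057]
ft_force: [0.2, 0.6, -5.3]
opening: 0.0293
finger_force: 59.8
[0.54239781 0.09943303 0.04538298] [-3.14146783e+00  1.08631773e-05 -5.70173660e-02]
[0.54241313 0.09943199 0.04537987] [-3.14148902e+00  8.69435871e-06 -5.69715213e-02]
```

View pics/w5c.png

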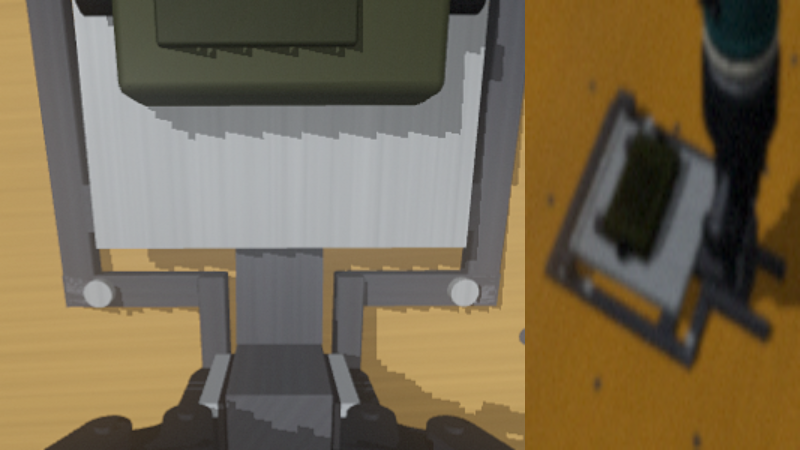

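The wedge is centred under the plate, and the fingers and gripper are clear of it. The plate's front edge is at crop row 247. The force reading shows the arm carrying the wedge slightly, so I'll lower it onto the bed and check the lift.

```bash
python3 -m handwheel '[[[0,0,0.0004,0,0],[0,0,0.0003,0,0],[0,0,0,0,0],[0,0,0,0,0],[0,0,0,0,0]]]'
python3 look.py wrist w6|head -1
python3 - <<'E'
import pickle
from h import *
u=np.array([np.cos(-.056),np.sin(-.056)]);m=np.array([.5877,.0958])
W={}
for f in("w4","w5","w6"):
    c=pickle.load(open(f+'.pkl','rb'));im=cv2.cvtColor(c["img"],cv2.COLOR_BGR2HSV)
    # bright plate: measure its extents in rows near the front
    b=((im[...,2]>150)&(im[...,1]<60)).astype(np.uint8)
    k,l,s,_=cv2.connectedComponentsWithStats(b);i=1+s[1:,4].argmax()
    ys,xs=np.where(l==i); last=ys.max(); 
    w=[];
    for r in range(last-4,last-1):
        x=xs[ys==r];w.append((x.min(),x.max()+1,r))
    P=[[np.linalg.norm(np.diff(cast(c,[(a,r),(e,r)],z)[:,:2],axis=0)) for a,e,r in w] for z in(.018,.021)]
    print(f,last,w,np.mean(P,1), cast(c,[((w[0][0]+w[0][1])/2,last+1)],.020))
E
```

```text
t: 12.5
ee_pos: [0.5424, 0.0994, 0.0449]
ee_rot: [-3.141, -0.0, -0.057]
ft_force: [1.2, 1.0, -0.1]
opening: 0.0294
finger_force: 60.3
[0.54245    0.09940547 0.04489956] [-3.14143043e+00 -6.88986267e-05 -5.71270444e-02]
w4 110 [(np.int64(191), np.int64(443), 106), (np.int64(191), np.int64(443), 107), (np.int64(191), np.int64(443), 108)] [0.12152507 0.11908234] [[0.58707768 0.0959782  0.02      ]]
w5 165 [(np.int64(194), np.int64(441), 161), (np.int64(194), np.int64(441), 162), (np.int64(194), np.int64(441), 163)] [0.12551666 0.12300295] [[0.58663783 0.09590607 0.02      ]]
w6 165 [(np.int64(194), np.int64(441), 161), (np.int64(194), np.int64(441), 162), (np.int64(194), np.int64(441), 163)] [0.1251206  0.12260692] [[0.58675766 0.09588823 0.02      ]]
```

```bash
python3 -m handwheel '[[[0,0,0,0,0],[0,0,0,0,0],[0,0,0,0,0],[0,0,0,0,0],[0,0,0,0,0]]]'
python3 -c "
from rig import bot
print(bot.close_job())"
```

```text
t: 13.05
ee_pos: [0.5425, 0.0994, 0.0449]
ee_rot: [-3.141, -0.0, -0.057]
ft_force: [0.6, 0.3, 3.0]
opening: 0.0293
finger_force: 60.6
the job is handed in; nothing more can be done
None
```

I handed the job in at about 13 s with the wedge still gripped at about 60 N, flat in the channel and the plate edge raised an estimated 3 to 4 mm; no verdict came back, the lift is worked out from pushed distance and pictures, and the bystanders' final positions were not re-measured.

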